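# Fit the mixer's drive shaft and set its speed

### The job

Take the longest shaft out of the white rack and lower it, without letting it drop, down through the mixer stand's three bores in turn (drive head, guide, foot) until its collar rests on the drive head, and let go. Then turn the speed selector on the control box clockwise from its stop by three clicks, so that it rests at the third click, and let go. Leave the other two shafts in the rack, and do not knock over or shove the glassware and other things around.

Things in the scene. Friction and masses are not known exactly. Their poses are not given: they have to be found in the camera images.
- shaft_grip (a point): Centre of the round grip (24 mm across, 44 mm long) of the steel drive shaft to fit: the longest of three standing upright in the rack, in any hole. 178 mm overall, 0.13 to 0.25 kg. This point is 158 mm above the tip, 30 mm above the collar's underside, and 168 mm above the table while in the rack. z runs along the shaft, away from the tip.
- shaft_tip (a point): Tip of the drive shaft: centre of its lower end face, axes as the shaft's. Shank 12 mm in diameter, 128 mm long from tip to collar, its last 5 mm tapered to 9 mm. In the rack the tip stands 10 mm above the table.
- shaft_collar (a point): Centre of the underside of the drive shaft's collar (34 mm in diameter, 6 mm thick, just below the grip), 128 mm above the tip; it rests on the drive head's top when the shaft is fully home.
- top_bore (a point): Mouth of the bore in the mixer stand's white drive head, on its flat top 142 mm above the table; head 30 mm thick. z up. The fixed stand has a 190 x 120 mm base, two posts, a black motor; nothing on it rises above this face. Its three bores are vertical, on one axis, 15 mm in diameter with 3 mm chamfers.
- guide_bore (a point): Centre of the upper mouth of the bore in the guide, the aluminium arm half-way up the stand; 84 mm above the table, 14 mm thick.
- foot_bore (a point): Centre of the mouth of the bore in the aluminium foot block on the stand's base; 40 mm above the table, 28 mm deep. When the shaft is home its tip is 26 mm below this mouth.
- rack: Fixed white plastic rack block 70 x 190 x 50 mm; origin under its centre, long side along its y. Three vertical holes, 40 mm deep, on its centre line at y = -60, 0 and +60 mm, each with one shaft.
- short_shaft: Bystander: shaft like the drive shaft but with a 75 mm shank (125 mm overall), upright in the rack; origin at its tip, z along it.
- ball_shaft: Bystander: shaft with a 90 mm shank, collar and black ball top 32 mm in diameter (140 mm overall), upright in the rack; origin at its tip, z along it.
- dial_grip (a point): Speed selector on the fixed white control box (140 x 130 mm, 60 mm high): point on its vertical axis at the height to grip, 31 mm above the box, 91 mm above the table. A black upright bar 62 mm long, 14 mm thick, its top 44 mm above the box, on a disc 72 mm across, 5 mm thick. x runs along the bar to the end with the white pointer line, z up.
- dial (a joint): Selector angle (rad): 0 at the anticlockwise end stop, where it starts; grows clockwise seen from above, to 2.09 at the other stop. It clicks to rest every 0.419 (24 degrees; six positions with black ticks, the first at the stop) and is pulled into the nearest when let go; third click = 1.257. It takes about 0.1 N m.
- steel_beaker: Bystander: open steel beaker 80 mm in diameter, 100 mm high; origin under its centre.
- clear_beaker: Bystander: clear plastic beaker 70 mm in diameter, 80 mm high; origin under its centre.
- amber_bottle: Bystander: brown bottle 60 mm in diameter, 140 mm high; origin under its centre.
- jar: Bystander: squat glass jar 64 mm in diameter, 75 mm high, near the robot; origin under its centre.
- small_mug: Bystander: white plastic mug 70 mm in diameter, 75 mm high; origin under its centre.
- spatula: Bystander: flat spatula 170 mm long, lying on the table near the robot.

How it is judged:
By the outcome, as a careful person would: the job done as asked, in the order asked, and still so for the second after the job is handed in, with the robot touching nothing.
It also fails if it takes over 67 s, if anything falls off the work surface, if the arm or the gripper's body presses on something with over 40 N, if the wrist force passes 120 N, or if a joint passes its speed limit or range.

### The arm

A 6-joint arm with a two-finger parallel gripper is mounted at the origin on the work surface. World frame = base frame: x ahead of the robot, y to its left, z up, the work surface at z = 0. Lengths are in m, angles in rad, forces in N, time in s.
With the tool pointing down it reaches from about 0.35 to 0.775 m from the base axis. Payload 5.5 kg.
Tool frame: the origin (TCP) lies on the centre line of the jaws, within the pads' length; the fingertips stand 17 mm ahead of it and the grasp point (between the pads) lies 2 mm behind it; z points along the fingers, y is the direction in which the jaws open and shut (so a half turn about z gives the same grasp; the last joint's range is limited). The gripper opens to 85 mm and grips with 20 to 120 N. Pads are 22 mm wide; open, the fingers measure 114 mm over their backs; the gripper's body (76 mm by 85 mm) begins 54 mm behind the grasp point. The pads swing forward as they close: fully open they stand 13 mm farther back than shut.
Start: joints at [-1.262, 0.313, 0.046, 1.304, 0, 1.431], TCP at [0.249, -0.518, 0.248] pointing down, gripper open.
Joint ranges: [-2.76, 2.76], [-0.86, 1.69], [-1.03, 1.26], [-2.2, 2.34], [-1.47, 1.5], [-3.14, 3.14]. Speed limits (rad/s): [2.57, 2.57, 3.14, 3.14, 3.14, 3.14].

### API

Orientations are given as a unit quaternion [w, x, y, z].
In Python, from workcell import env gives the robot as it stands.
- The arm moves only by the tool servo_tool, never from a script. Its argument "increments" is a list of rows, each an object of numbers: "claw": the closure, from 0 (fully open) to 1 (shut); "x", "y", "z": the shift along the world's x, y, z in units of 25 mm (1.0 is 25 mm); "ax", "ay", "az": the turn, a rotation vector about the world's x, y, z in units of 8 degrees (1.0 is 8 degrees). A call has 1 to 5 rows; each row shifts and turns the commanded pose from where the row before left it; what a row does not reach is not made up. A row lasts 1/10 s, in which the tool goes at most 50 mm and 8.59 degrees, less where a joint would pass 70% of its speed; a pose out of reach is approached as far as the arm can. A call is refused whole if a number of a shift passes 1 or a number of a turn 1, either way. A call with a gripper value outside its range is refused whole. The fingers move at their own pace and stop on an object; "newtons" is the grip in N (left out, the last holds). Time passes only in rows, so rows that do not move let the fingers close. It gives the time, the measured TCP pose, the force and the opening at its end, in the units of the state.
- env.get_state(): the state, without advancing time (a new reading comes with each control period).
- env.read_camera(name): name is "scene" or "top"; returns the picture (420x560x3 uint8, red, green, blue); there is no depth.
- env.calibration(name): a dict with "K" (3x3 intrinsics, pixels), "world_to_cam" (4x4, takes a point from world to camera coordinates). Camera axes: x right, y down, z forward; pixel columns grow to the right and rows downward; lengths in m; the calibration is good to about 2 mm. A picture is of the moment at which its call begins. calibration takes no time and is no camera call.
- env.hand_in(): hands the job in, once; it reports no verdict.
The state is a dict: "clock": time; "joint_pos": joint angles; "qvel": joint speeds; "tau": joint torques, N m; "tcp_pos": TCP position; "orientation": TCP orientation; "wrist_force": force on the tool from outside, world axes, zero at the start; "ft_torque": the same for the moment, N m; "finger_gap": finger opening in m.
Only numpy, scipy, OpenCV 4.12 (cv2) and the standard library are available. Lean on these libraries where they do the work, as an engineer would, in place of code of your own. Each camera call takes 0.05 s, during which the arm holds its last target.

## Working session

There is one attempt and no reset: what is moved stays moved. The work goes in short steps, Python scripts to look and compute and a tool call to move; the robot and the scene stay as the last step left them, time stands still between calls to the robot, and variables do not carry over. Pictures are saved under pics/ and viewed, and the job is handed in when it is done.

Besides the shell and the picture viewer there is one more tool, called after "Request:" as name([rows], argument=value, ...), one row to a line, values as JSON. servo_tool: Moves the arm, as the interface text tells. Its arguments: {"type":"object","properties":{"increments":{"type":"array"},"newtons":{"type":"number"}},"required":["increments"]}

```bash
mkdir -p pics; ls; python3 - <<'E'
from workcell import env
import cv2,numpy as np
for n in ("scene","top"):
    im=env.read_camera(n); cv2.imwrite(f"pics/{n}0.png",im[:,:,::-1])
    c=env.calibration(n); print(n,np.round(c["K"],2).tolist(),np.round(c["world_to_cam"],4).tolist())
s=env.get_state()
print({k:np.round(v,3).tolist() for k,v in s.items()})
E
```

```text
pics
scene [[397.81, 0.0, 282.74], [0.0, 397.81, 214.68], [0.0, 0.0, 1.0]] [[-0.8207, 0.5711, -0.0179, 0.4588], [0.3807, 0.5232, -0.7625, -0.1182], [-0.4261, -0.6325, -0.6468, 1.2802], [0.0, 0.0, 0.0, 1.0]]
top [[379.36, 0.0, 286.68], [0.0, 379.36, 206.04], [0.0, 0.0, 1.0]] [[-0.0164, -0.9998, 0.0099, -0.0024], [-0.9939, 0.0152, -0.1094, 0.5774], [0.1092, -0.0116, -0.9939, 0.9769], [0.0, 0.0, 0.0, 1.0]]
{'clock': 0.1, 'joint_pos': [-1.262, 0.314, 0.045, 1.304, -0.0, 1.431], 'qvel': [0.0, 0.0, 0.003, -0.001, 0.001, -0.001], 'tau': [0.003, -48.173, 29.924, 0.013, -0.0, 0.0], 'tcp_pos': [0.249, -0.518, 0.247], 'orientation': [-0.001, 0.975, 0.223, -0.0], 'wrist_force': [-0.342, -0.168, -0.757], 'ft_torque': [0.004, 0.028, 0.012], 'finger_gap': 0.085}
```

View pics/scene0.png

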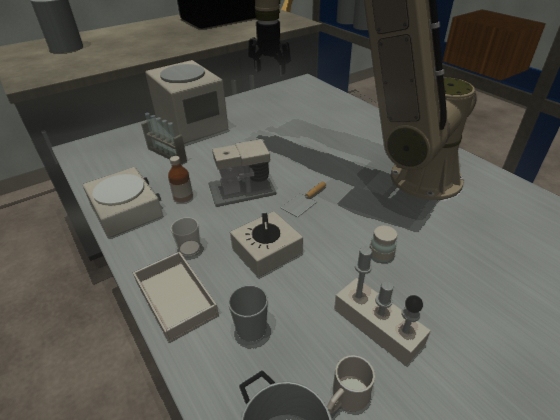

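View pics/top0.png

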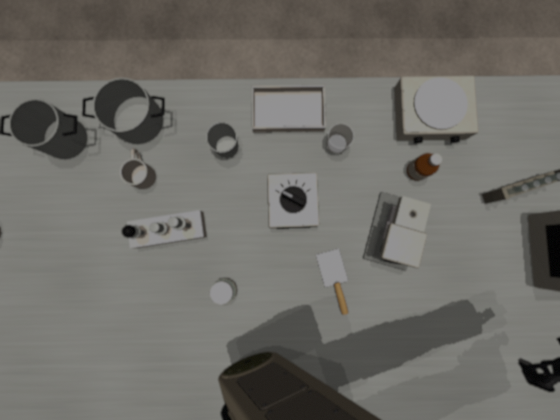

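The scene view shows the longest shaft in the rack's left hole (grip near 365,258). The dial is at about (266,232) and the stand at (242,170). In the top view the rack is near (165,228), the dial near (293,199) and the drive head bore near (413,213). I'll enlarge these areas.

```bash
python3 - <<'E'
import cv2,numpy as np
s=cv2.imread("pics/scene0.png");t=cv2.imread("pics/top0.png")
def crop(im,x,y,w,h,k): return cv2.convertScaleAbs(cv2.resize(im[y:y+h,x:x+w],None,fx=k,fy=k,interpolation=cv2.INTER_CUBIC),alpha=1.3)
a=np.vstack([np.hstack([crop(t,120,205,95,50,4),crop(t,360,185,95,50*1,4)]),np.hstack([crop(t,260,170,95,60,4),crop(t,360,225,95,60,4)])])
cv2.imwrite("pics/tc.png",a);print(a.shape)
b=np.hstack([crop(s,330,240,100,115,4),crop(s,200,135,100,115,4)]);cv2.imwrite("pics/sc.png",b);print(b.shape)
E
```

```text
(440, 760, 3)
(460, 800, 3)
```

View pics/tc.png

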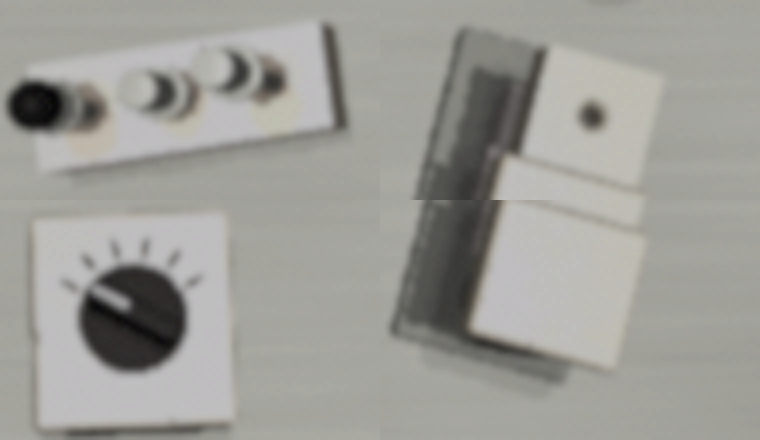

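View pics/sc.png

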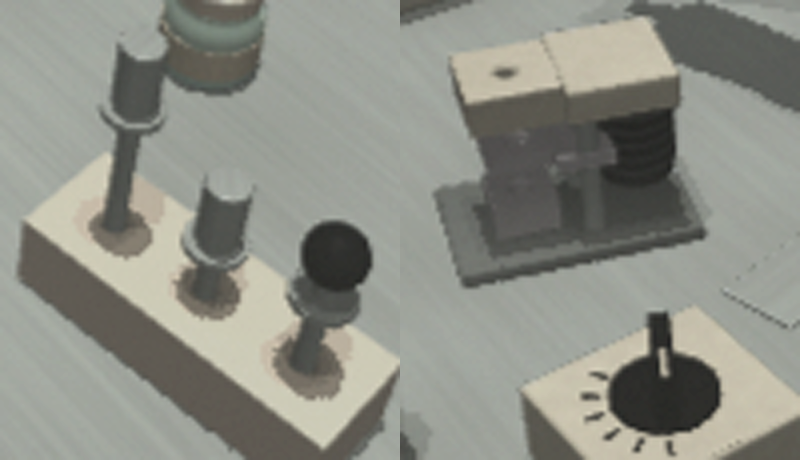

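```bash
cat > h.py <<'E'
import cv2,numpy as np
from workcell import env
from scipy.optimize import least_squares
C={n:env.calibration(n) for n in("scene","top")}
def proj(n,P):
    P=np.atleast_2d(P);M=np.array(C[n]["world_to_cam"]);q=P@M[:3,:3].T+M[:3,3];u=q@np.array(C[n]["K"]).T;return u[:,:2]/u[:,2:]
def ray(n,uv,z):
    M=np.array(C[n]["world_to_cam"]);d=M[:3,:3].T@np.linalg.inv(C[n]["K"])@np.array([*uv,1]);o=-M[:3,:3].T@M[:3,3]
    return o+d*(z-o[2])/d[2]
def crop(im,x,y,w,h,k):
    a=cv2.resize(im[y:y+h,x:x+w],None,fx=k,fy=k,interpolation=cv2.INTER_CUBIC)
    a=cv2.convertScaleAbs(a,alpha=1.3)
    for i in range(0,w,5): cv2.line(a,(int((i+.5)*k),0),(int((i+.5)*k),6 if (x+i)%10 else 14),(0,0,255),1); 
    for j in range(0,h,5): cv2.line(a,(0,int((j+.5)*k)),(6 if (y+j)%10 else 14,int((j+.5)*k)),(0,0,255),1)
    return a
E
python3 - <<'E'
from h import *
s=cv2.imread("pics/scene0.png");t=cv2.imread("pics/top0.png")
a=np.hstack([crop(s,345,240,40,60,10),crop(t,160,205,40,40,10)[:,:].copy() if 0 else np.vstack([crop(t,160,205,40,40,10),crop(t,398,203,40,20,10)])])
cv2.imwrite("pics/c1.png",a)
a=np.hstack([crop(s,205,140,40,40,10),crop(t,275,180,40,40,10)]);cv2.imwrite("pics/c2.png",a)
E
```

```text
(no output)
```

View pics/c1.png

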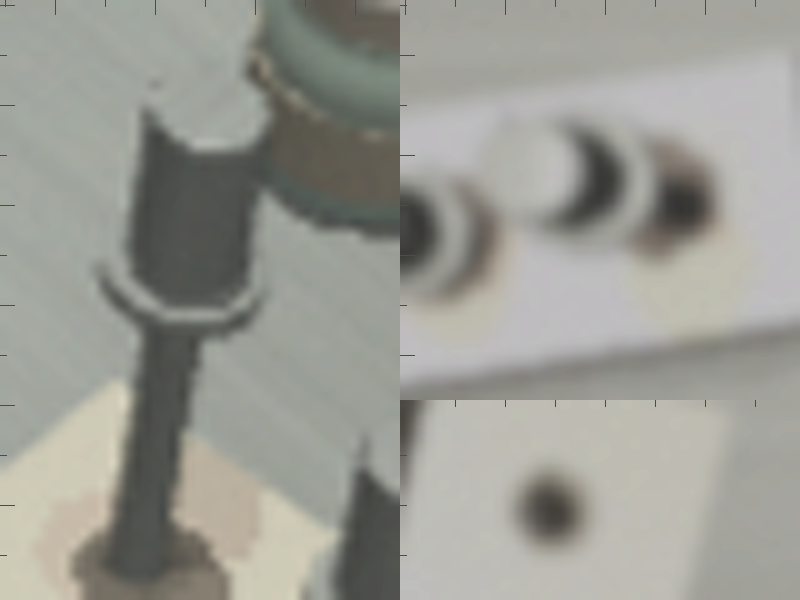

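View pics/c2.png

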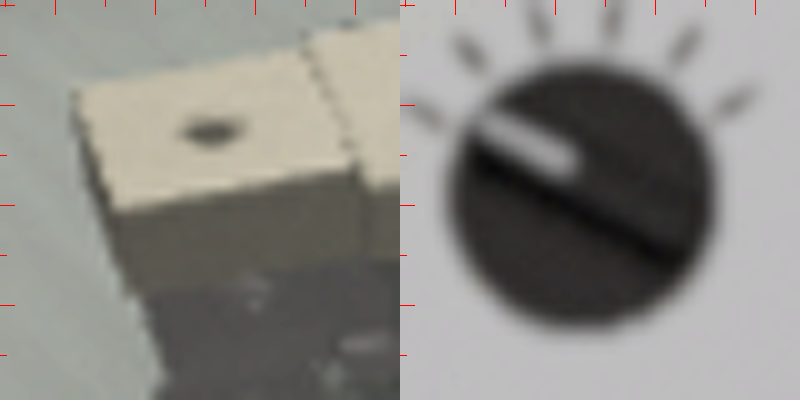

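```bash
python3 - <<'E'
from h import *
def show(l,n,uv,z): print(l,n,np.round(ray(n,uv,z),4))
show("gripT","top",(173.0,221.5),.19); show("gripT","scene",(365.1,250.5),.19)
show("collar","scene",(362.6,266),.144); show("collar","top",(180.4,222.9),.144)
show("shank","scene",(358.6,296),.05); show("shank","top",(188.3,224.8),.05)
show("bore","top",(412.5,213.5),.142); show("bore","scene",(225.6,152.7),.142)
# dial disc: centre crop top (582-400, 195)
show("disc","top",(275+18.2-.5,180+19.5-.5),.065)
# bar pointer: ends of dark side/pointer
show("ptr a","top",(275+8.4-.5,180+11.8-.5),.104); show("ptr b","top",(275+17.5-.5,180+16.2-.5),.104)
show("discS","scene",(200+(665-400)/4-.4,135+393/4-.4),.065)
# box corners top z .06
for p in [(33,217),(228,212),(234,422),(38,430)]: show("box","top",(260+p[0]/4-.4,170+(p[1]-200)/4-.4),.06)
for l,p in [("head",(547,43)),("head",(662,78)),("head",(640,240)),("head",(495,150))]: show(l,"top",(360+(p[0]-380)/4-.4,185+p[1]/4-.4),.142)
for p in [(28,65),(322,25),(332,130),(42,172)]: show("rack","top",(120+p[0]/4-.4,205+p[1]/4-.4),.05)
for l,p,z in [("mug",(135,173),.075),("steel",(222,138),.1),("clear",(340,139),.08),("amber",(434,158),.14),("jar",(221,293),.075)]: show(l,"top",p,z)
E
```

```text
gripT top [0.5292 0.2434 0.19  ]
gripT scene [0.5327 0.2483 0.19  ]
collar scene [0.5314 0.2474 0.144 ]
collar top [0.5291 0.2394 0.144 ]
shank scene [0.5311 0.2497 0.05  ]
shank top [0.5304 0.2442 0.05  ]
bore top [ 0.5429 -0.308   0.142 ]
bore scene [ 0.5445 -0.3057  0.142 ]
disc top [ 0.5917 -0.027   0.065 ]
ptr a top [ 0.6062 -0.002   0.104 ]
ptr b top [ 0.5949 -0.0243  0.104 ]
discS scene [ 0.593  -0.0235  0.065 ]
box top [0.6594 0.0365 0.06  ]
box top [ 0.6608 -0.0908  0.06  ]
box top [ 0.5237 -0.0912  0.06  ]
box top [0.5205 0.0348 0.06  ]
head top [ 0.5866 -0.2837  0.142 ]
head top [ 0.5646 -0.3511  0.142 ]
head top [ 0.4692 -0.3326  0.142 ]
head top [ 0.5234 -0.2497  0.142 ]
rack top [0.5431 0.4035 0.05  ]
rack top [0.5662 0.214  0.05  ]
rack top [0.498 0.207 0.05 ]
rack top [0.4741 0.3926 0.05  ]
mug top [0.6635 0.3755 0.075 ]
steel top [0.745  0.1496 0.1   ]
clear top [ 0.7442 -0.1517  0.08  ]
amber top [ 0.6766 -0.3679  0.14  ]
jar top [0.3584 0.1552 0.075 ]
```

Two views agree to 3–5 mm. The grip is at about (0.530, 0.246), which matches the rack hole worked out from its corners. The bore is at about (0.544, -0.307) and the dial at (0.592, -0.026), with the pointer at about 62°. I'm moving to above the shaft, with the jaw axis across the rack.

Request:
servo_tool([
  {"x": 1,"y": 1,"az": 0.9,"claw": 0},
  {"x": 1,"y": 1,"az": 0.9,"claw": 0},
  {"x": 1,"y": 1,"az": 0.9,"claw": 0},
  {"x": 1,"y": 1,"az": 0.9,"claw": 0},
  {"x": 1,"y": 1,"az": 0.9,"claw": 0},
])

```text
schema error: expected keys claw, x, y, z, ax, ay, az
```

Request:
servo_tool([
  {"x": 1,"y": 1,"az": 0.9,"claw": 0},
  {"x": 1,"y": 1,"az": 0.9,"claw": 0},
  {"x": 1,"y": 1,"az": 0.9,"claw": 0},
  {"x": 1,"y": 1,"az": 0.9,"claw": 0},
  {"x": 1,"y": 1,"az": 0.8,"claw": 0},
])

```text
schema error: expected keys claw, x, y, z, ax, ay, az
```

Request:
servo_tool([
  {"x": 1,"y": 1,"claw": 0},
  {"y": 1,"claw": 0},
  {"y": 1,"claw": 0},
  {"y": 1,"claw": 0},
  {"y": 1,"claw": 0},
])

```text
schema error: expected keys claw, x, y, z, ax, ay, az
```

Request:
servo_tool([
  {"y": 1,"claw": 0},
  {"y": 1,"claw": 0},
  {"y": 1,"claw": 0},
  {"y": 1,"claw": 0},
  {"y": 1,"claw": 0},
])

```text
schema error: expected keys claw, x, y, z, ax, ay, az
```

Request:
servo_tool([
  {"y": 1,"claw": 0},
  {"y": 1,"claw": 0},
  {"y": 1,"claw": 0},
  {"y": 1,"claw": 0},
  {"y": 1,"claw": 0},
])

```text
schema error: expected keys claw, x, y, z, ax, ay, az
```

All keys are required, so I'll send one call first to check the sign conventions.

Request:
servo_tool([
  {"claw": 0,"x": 1,"y": 1,"z": 0,"ax": 0,"ay": 0,"az": 0.9},
  {"claw": 0,"x": 1,"y": 1,"z": 0,"ax": 0,"ay": 0,"az": 0.9},
  {"claw": 0,"x": 1,"y": 1,"z": 0,"ax": 0,"ay": 0,"az": 0.9},
  {"claw": 0,"x": 1,"y": 1,"z": 0,"ax": 0,"ay": 0,"az": 0.9},
  {"claw": 0,"x": 1,"y": 1,"z": 0,"ax": 0,"ay": 0,"az": 0.9},
])

```text
clock: 0.6
tcp_pos: [0.3751, -0.3918, 0.2479]
orientation: [-0.0, 0.857, 0.515, 0.0]
wrist_force: [0.9, -0.5, 0.8]
finger_gap: 0.0855
```

Request:
servo_tool([
  {"claw": 0,"x": 1,"y": 1,"z": 0,"ax": 0,"ay": 0,"az": 0.9},
  {"claw": 0,"x": 1,"y": 1,"z": 0,"ax": 0,"ay": 0,"az": 0.9},
  {"claw": 0,"x": 1,"y": 1,"z": 0,"ax": 0,"ay": 0,"az": 0.9},
  {"claw": 0,"x": 1,"y": 1,"z": 0,"ax": 0,"ay": 0,"az": 0.9},
  {"claw": 0,"x": 1,"y": 1,"z": 0,"ax": 0,"ay": 0,"az": 0.8},
])

```text
clock: 1.1
tcp_pos: [0.5001, -0.2668, 0.2479]
orientation: [-0.0, 0.661, 0.75, -0.0]
wrist_force: [0.9, -0.9, -0.6]
finger_gap: 0.0855
```

Request:
servo_tool([
  {"claw": 0,"x": 1,"y": 1,"z": 0,"ax": 0,"ay": 0,"az": 0},
  {"claw": 0,"x": 0,"y": 1,"z": 0,"ax": 0,"ay": 0,"az": 0},
  {"claw": 0,"x": 0,"y": 1,"z": 0,"ax": 0,"ay": 0,"az": 0},
  {"claw": 0,"x": 0,"y": 1,"z": 0,"ax": 0,"ay": 0,"az": 0},
  {"claw": 0,"x": 0,"y": 1,"z": 0,"ax": 0,"ay": 0,"az": 0},
])

```text
clock: 1.6
tcp_pos: [0.5242, -0.1419, 0.2477]
orientation: [-0.001, 0.663, 0.748, -0.0]
wrist_force: [0.5, -0.4, 0.5]
finger_gap: 0.0851
```

Request:
servo_tool([
  {"claw": 0,"x": 0,"y": 1,"z": 0,"ax": 0,"ay": 0,"az": 0},
  {"claw": 0,"x": 0,"y": 1,"z": 0,"ax": 0,"ay": 0,"az": 0},
  {"claw": 0,"x": 0,"y": 1,"z": 0,"ax": 0,"ay": 0,"az": 0},
  {"claw": 0,"x": 0,"y": 1,"z": 0,"ax": 0,"ay": 0,"az": 0},
  {"claw": 0,"x": 0,"y": 1,"z": 0,"ax": 0,"ay": 0,"az": 0},
])

```text
clock: 2.1
tcp_pos: [0.5241, -0.017, 0.2479]
orientation: [-0.0, 0.663, 0.748, -0.0]
wrist_force: [0.6, 0.0, -1.0]
finger_gap: 0.0855
```

Request:
servo_tool([
  {"claw": 0,"x": 0,"y": 1,"z": 0,"ax": 0,"ay": 0,"az": 0},
  {"claw": 0,"x": 0,"y": 1,"z": 0,"ax": 0,"ay": 0,"az": 0},
  {"claw": 0,"x": 0,"y": 1,"z": 0,"ax": 0,"ay": 0,"az": 0},
  {"claw": 0,"x": 0,"y": 1,"z": 0,"ax": 0,"ay": 0,"az": 0},
  {"claw": 0,"x": 0,"y": 1,"z": 0,"ax": 0,"ay": 0,"az": 0},
])

```text
clock: 2.6
tcp_pos: [0.5241, 0.1079, 0.2479]
orientation: [-0.0, 0.663, 0.748, -0.0]
wrist_force: [0.7, -0.5, 0.0]
finger_gap: 0.0856
```

Request:
servo_tool([
  {"claw": 0,"x": 0,"y": 1,"z": 0,"ax": 0,"ay": 0,"az": 0},
  {"claw": 0,"x": 0,"y": 1,"z": 0,"ax": 0,"ay": 0,"az": 0},
  {"claw": 0,"x": 0,"y": 1,"z": 0,"ax": 0,"ay": 0,"az": 0},
  {"claw": 0,"x": 0,"y": 1,"z": 0,"ax": 0,"ay": 0,"az": 0},
  {"claw": 0,"x": 0,"y": 1,"z": 0,"ax": 0,"ay": 0,"az": 0},
])

```text
clock: 3.1
tcp_pos: [0.5241, 0.2329, 0.2478]
orientation: [-0.0, 0.663, 0.748, -0.0]
wrist_force: [0.8, -0.8, -0.2]
finger_gap: 0.0852
```

Request:
servo_tool([
  {"claw": 0,"x": 0.24,"y": 0.5,"z": -0.3,"ax": 0,"ay": 0,"az": 0},
  {"claw": 0,"x": 0,"y": 0,"z": 0,"ax": 0,"ay": 0,"az": 0},
])

```text
clock: 3.3
tcp_pos: [0.5305, 0.2454, 0.2389]
orientation: [-0.0, 0.662, 0.749, -0.001]
wrist_force: [-0.9, -0.6, 1.5]
finger_gap: 0.0853
```

```bash
python3 - <<'E'
from h import *
s=env.read_camera("scene")[:,:,::-1].copy();t=env.read_camera("top")[:,:,::-1].copy()
cv2.imwrite("pics/s1.png",s);cv2.imwrite("pics/t1.png",t)
cv2.imwrite("pics/m1.png",np.hstack([crop(s,325,190,80,110,5),crop(t,130,170,80,110,5)]))
E
```

```text
(no output)
```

View pics/m1.png

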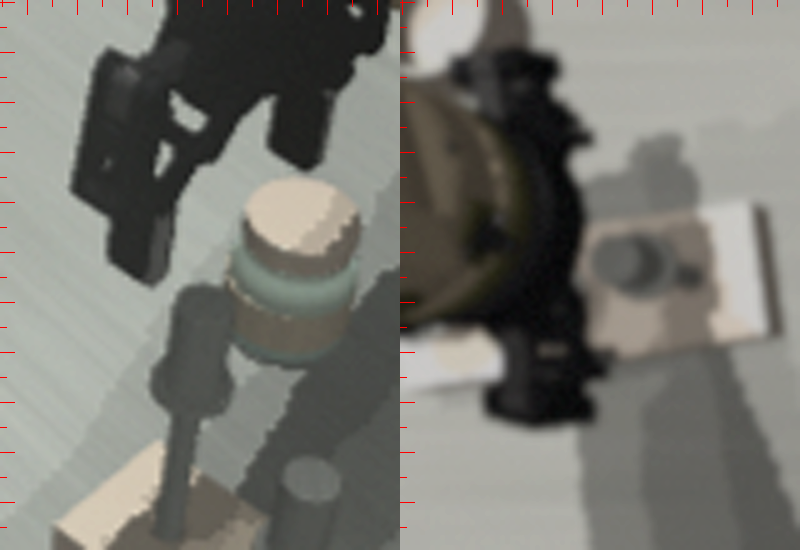

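```bash
python3 - <<'E'
from h import *
for z in (.222,.229,.235): print(z, proj("scene",[.5305,.2454,z]),proj("top",[.5305,.2454,z]))
print(proj("scene",[.5305,.2454,.19]),proj("top",[.5305,.2454,.19]))
E
```

```text
0.222 [[366.81987961 237.25701956]] [[167.78252782 219.89475737]]
0.229 [[367.26056374 234.56517707]] [[166.78663616 219.65345374]]
0.235 [[367.64254516 232.23190983]] [[165.91919956 219.44327465]]
[[364.87080672 249.16259306]] [[172.12585898 220.94714251]]
```

Shaft and TCP axis agree to about 2 mm in both views (the grip top is at about 365,250 in scene). I'm descending to grip.

Request:
servo_tool([
  {"claw": 0,"x": 0,"y": 0,"z": -0.8,"ax": 0,"ay": 0,"az": 0},
  {"claw": 0,"x": 0,"y": 0,"z": -0.8,"ax": 0,"ay": 0,"az": 0},
  {"claw": 0,"x": 0,"y": 0,"z": -0.8,"ax": 0,"ay": 0,"az": 0},
  {"claw": 0,"x": 0,"y": 0,"z": -0.5,"ax": 0,"ay": 0,"az": 0},
  {"claw": 0,"x": 0,"y": 0,"z": 0,"ax": 0,"ay": 0,"az": 0},
])

```text
clock: 3.9
tcp_pos: [0.5294, 0.243, 0.1665]
orientation: [-0.001, 0.664, 0.748, -0.002]
wrist_force: [-0.5, -0.2, 0.0]
finger_gap: 0.0855
```

Request:
servo_tool([
  {"claw": 0.4,"x": 0,"y": 0,"z": 0,"ax": 0,"ay": 0,"az": 0},
  {"claw": 0.6,"x": 0,"y": 0,"z": 0,"ax": 0,"ay": 0,"az": 0},
  {"claw": 0.8,"x": 0,"y": 0,"z": 0,"ax": 0,"ay": 0,"az": 0},
  {"claw": 1,"x": 0,"y": 0,"z": 0,"ax": 0,"ay": 0,"az": 0},
  {"claw": 1,"x": 0,"y": 0,"z": 0,"ax": 0,"ay": 0,"az": 0},
], newtons=40)

```text
clock: 4.4
tcp_pos: [0.5307, 0.2446, 0.1692]
orientation: [0.0, 0.663, 0.749, 0.001]
wrist_force: [-1.0, 0.2, 4.0]
finger_gap: 0.0231
```

Request:
servo_tool([
  {"claw": 1,"x": 0,"y": 0,"z": 0,"ax": 0,"ay": 0,"az": 0},
  {"claw": 1,"x": 0,"y": 0,"z": 0,"ax": 0,"ay": 0,"az": 0},
], newtons=60)

```text
clock: 4.6
tcp_pos: [0.5307, 0.2446, 0.1692]
orientation: [0.0, 0.663, 0.749, 0.001]
wrist_force: [-1.3, -0.5, 6.4]
finger_gap: 0.0227
```

```bash
python3 - <<'E'
from h import *
for i in range(3):
    s=env.read_camera("scene")[:,:,::-1].copy();S=env.get_state();print(np.round(S["tcp_pos"],4),np.round(S["wrist_force"],2),np.round(S["ft_torque"],3),S["finger_gap"])
cv2.imwrite("pics/m2.png",crop(s,325,190,80,110,5))
E
```

```text
[0.5307 0.2446 0.1692] [-1.18 -0.63  6.38] [-0.09   0.361  0.006] 0.022579834493619857
[0.5308 0.2446 0.1692] [-0.56  0.69  5.04] [-0.035  0.344  0.051] 0.022754969017876513
[0.5307 0.2446 0.1692] [-0.77  0.02  4.76] [-0.034  0.366  0.034] 0.022694369753453285
```

View pics/m2.png

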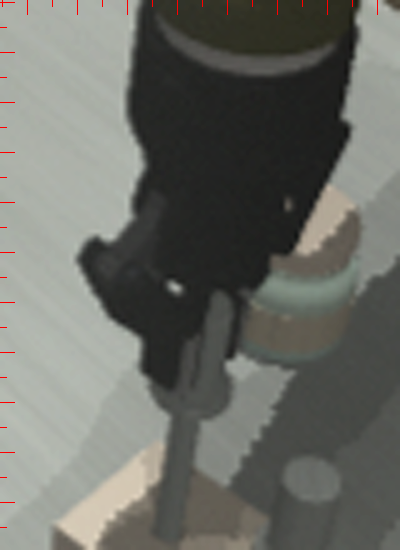

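Grip closed at 22.7 mm, against the 24 mm grip. I'm lifting straight up.

Request:
servo_tool([
  {"claw": 1,"x": 0,"y": 0,"z": 0.3,"ax": 0,"ay": 0,"az": 0},
  {"claw": 1,"x": 0,"y": 0,"z": 0.5,"ax": 0,"ay": 0,"az": 0},
  {"claw": 1,"x": 0,"y": 0,"z": 0.6,"ax": 0,"ay": 0,"az": 0},
  {"claw": 1,"x": 0,"y": 0,"z": 0.6,"ax": 0,"ay": 0,"az": 0},
  {"claw": 1,"x": 0,"y": 0,"z": 0.6,"ax": 0,"ay": 0,"az": 0},
])

```text
clock: 5.25
tcp_pos: [0.5302, 0.2443, 0.2344]
orientation: [-0.0, 0.663, 0.748, -0.0]
wrist_force: [0.4, 0.4, -1.6]
finger_gap: 0.0228
```

Request:
servo_tool([
  {"claw": 1,"x": 0,"y": 0,"z": 0.8,"ax": 0,"ay": 0,"az": 0},
  {"claw": 1,"x": 0,"y": 0,"z": 0.8,"ax": 0,"ay": 0,"az": 0},
  {"claw": 1,"x": 0,"y": 0,"z": 0.8,"ax": 0,"ay": 0,"az": 0},
  {"claw": 1,"x": 0,"y": 0,"z": 0.8,"ax": 0,"ay": 0,"az": 0},
  {"claw": 1,"x": 0,"y": 0,"z": 0.8,"ax": 0,"ay": 0,"az": 0},
])

```text
clock: 5.75
tcp_pos: [0.5301, 0.2443, 0.3347]
orientation: [-0.0, 0.663, 0.748, -0.0]
wrist_force: [-0.0, -0.3, -2.3]
finger_gap: 0.0225
```

Request:
servo_tool([
  {"claw": 1,"x": 0,"y": 0,"z": 0.2,"ax": 0,"ay": 0,"az": 0},
  {"claw": 1,"x": 0,"y": 0,"z": 0,"ax": 0,"ay": 0,"az": 0},
  {"claw": 1,"x": 0,"y": 0,"z": 0,"ax": 0,"ay": 0,"az": 0},
])

```text
clock: 6.05
tcp_pos: [0.5302, 0.2443, 0.3374]
orientation: [-0.0, 0.663, 0.748, -0.001]
wrist_force: [-0.1, -0.4, -2.8]
finger_gap: 0.0224
```

```bash
python3 - <<'E'
from h import *
s=env.read_camera("scene")[:,:,::-1].copy();t=env.read_camera("top")[:,:,::-1].copy()
S=env.get_state();print(np.round(S["tcp_pos"],4),np.round(S["wrist_force"],2),np.round(S["ft_torque"],3),S["finger_gap"],np.round(S["joint_pos"],2))
cv2.imwrite("pics/s3.png",s);cv2.imwrite("pics/t3.png",t)
cv2.imwrite("pics/m3.png",np.hstack([crop(s,325,150,80,120,5),crop(t,110,160,80,120,5)]))
E
```

```text
[0.53   0.2442 0.337 ] [ 0.67 -0.55 -2.31] [ 0.063 -0.046 -0.02 ] 0.023050923274329914 [ 0.29  0.33  0.28  1.53 -0.    1.74]
```

View pics/m3.png

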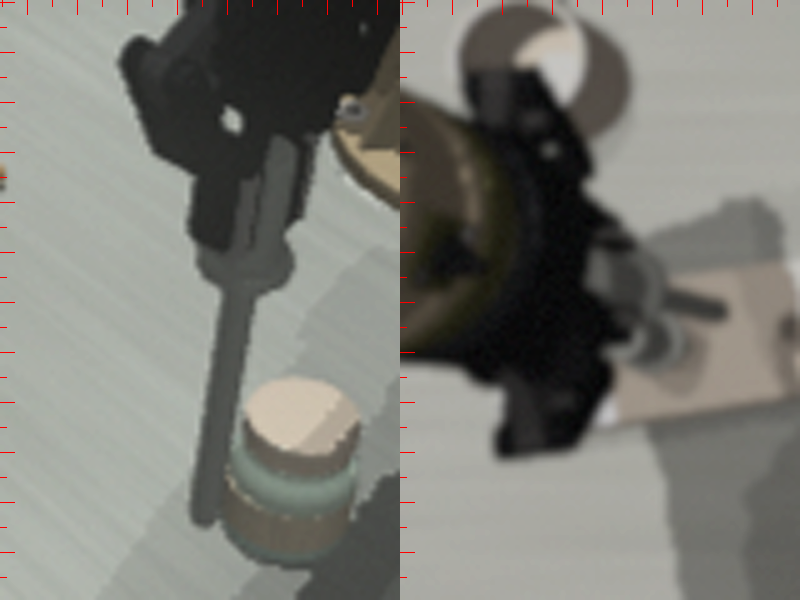

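```bash
python3 - <<'E'
from h import *
p=np.array([.53,.2442,.337])
for dz,l in ((-.159,"tip"),(-.154,"tip+5"),(-.099,"mid"),(-.031,"collarU")):
    print(l,[np.round(proj(n,p+[0,0,dz])[0],1) for n in("scene","top")])
s=cv2.imread("pics/s3.png");t=cv2.imread("pics/t3.png")
cv2.imwrite("pics/m4.png",np.hstack([crop(s,355,195,40,65,9),crop(t,145,200,45,35,9)[:, :] if 0 else np.vstack([crop(t,145,200,45,35,9),np.zeros((270,405,3),np.uint8)])]))
E
```

```text
tip [array([363.9, 253. ]), array([174.2, 221.5])]
tip+5 [array([364.2, 251.2]), array([173.6, 221.4])]
mid [array([367.6, 230.6]), array([166.1, 219.6])]
collarU [array([372.2, 202.2]), array([155.2, 216.9])]
```

View pics/m4.png

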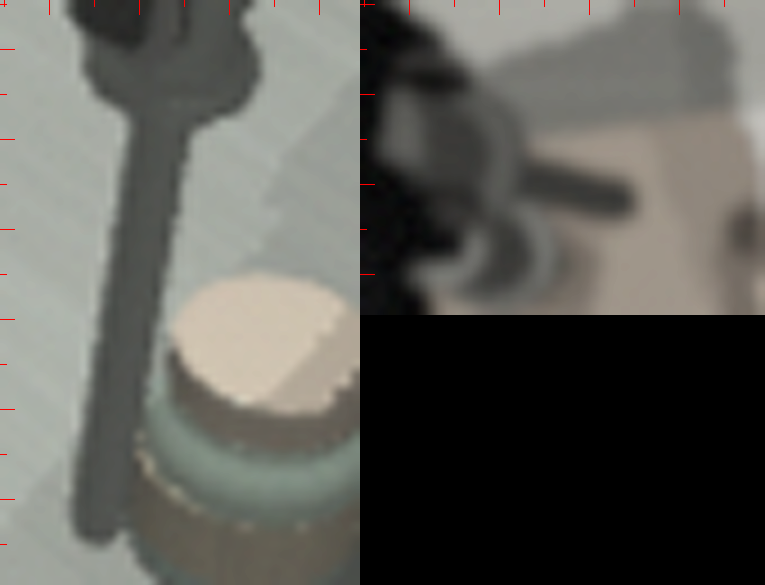

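The shaft is held near vertical. The tip is at about (365.9, 252) in scene and (172.5, 221.4) in top, roughly 3 mm off the TCP axis in +y. I'm carrying it above the stand and will correct there by comparing tip and bore in the same images.

Request:
servo_tool([
  {"claw": 1,"x": 0,"y": -0.5,"z": 0,"ax": 0,"ay": 0,"az": 0},
  {"claw": 1,"x": 0,"y": -0.8,"z": 0,"ax": 0,"ay": 0,"az": 0},
  {"claw": 1,"x": 0,"y": -1,"z": 0,"ax": 0,"ay": 0,"az": 0},
  {"claw": 1,"x": 0,"y": -1,"z": 0,"ax": 0,"ay": 0,"az": 0},
  {"claw": 1,"x": 0,"y": -1,"z": 0,"ax": 0,"ay": 0,"az": 0},
])

```text
clock: 6.65
tcp_pos: [0.53, 0.1352, 0.3378]
orientation: [-0.0, 0.663, 0.748, -0.0]
wrist_force: [0.2, -0.3, -2.2]
finger_gap: 0.0225
```

Request:
servo_tool([
  {"claw": 1,"x": 0.1,"y": -1,"z": 0,"ax": 0,"ay": 0,"az": 0},
  {"claw": 1,"x": 0.1,"y": -1,"z": 0,"ax": 0,"ay": 0,"az": 0},
  {"claw": 1,"x": 0.1,"y": -1,"z": 0,"ax": 0,"ay": 0,"az": 0},
  {"claw": 1,"x": 0.1,"y": -1,"z": 0,"ax": 0,"ay": 0,"az": 0},
  {"claw": 1,"x": 0.1,"y": -1,"z": 0,"ax": 0,"ay": 0,"az": 0},
])

```text
clock: 7.15
tcp_pos: [0.5424, 0.0101, 0.3379]
orientation: [-0.0, 0.663, 0.748, -0.0]
wrist_force: [-0.2, -0.0, -1.6]
finger_gap: 0.0225
```

Request:
servo_tool([
  {"claw": 1,"x": 0.1,"y": -1,"z": 0,"ax": 0,"ay": 0,"az": 0},
  {"claw": 1,"x": 0,"y": -1,"z": 0,"ax": 0,"ay": 0,"az": 0},
  {"claw": 1,"x": 0,"y": -1,"z": 0,"ax": 0,"ay": 0,"az": 0},
  {"claw": 1,"x": 0,"y": -1,"z": 0,"ax": 0,"ay": 0,"az": 0},
  {"claw": 1,"x": 0,"y": -1,"z": 0,"ax": 0,"ay": 0,"az": 0},
])

```text
clock: 7.65
tcp_pos: [0.5446, -0.1148, 0.3378]
orientation: [-0.0, 0.663, 0.748, -0.0]
wrist_force: [0.2, 0.7, -1.9]
finger_gap: 0.0226
```

Request:
servo_tool([
  {"claw": 1,"x": 0,"y": -1,"z": 0,"ax": 0,"ay": 0,"az": 0},
  {"claw": 1,"x": 0,"y": -1,"z": 0,"ax": 0,"ay": 0,"az": 0},
  {"claw": 1,"x": 0,"y": -1,"z": 0,"ax": 0,"ay": 0,"az": 0},
  {"claw": 1,"x": 0,"y": -1,"z": 0,"ax": 0,"ay": 0,"az": 0},
  {"claw": 1,"x": 0,"y": -1,"z": 0,"ax": 0,"ay": 0,"az": 0},
])

```text
clock: 8.15
tcp_pos: [0.5445, -0.2397, 0.3378]
orientation: [-0.0, 0.663, 0.748, -0.0]
wrist_force: [0.7, -0.7, -1.5]
finger_gap: 0.0227
```

Request:
servo_tool([
  {"claw": 1,"x": 0,"y": -0.9,"z": 0,"ax": 0,"ay": 0,"az": 0},
  {"claw": 1,"x": 0,"y": -0.8,"z": 0,"ax": 0,"ay": 0,"az": 0},
  {"claw": 1,"x": 0,"y": -0.6,"z": 0,"ax": 0,"ay": 0,"az": 0},
  {"claw": 1,"x": 0,"y": -0.4,"z": 0,"ax": 0,"ay": 0,"az": 0},
  {"claw": 1,"x": 0,"y": -0.2,"z": 0,"ax": 0,"ay": 0,"az": 0},
])

```text
clock: 8.65
tcp_pos: [0.5453, -0.3115, 0.338]
orientation: [-0.0, 0.663, 0.748, 0.0]
wrist_force: [-0.0, 0.5, -3.0]
finger_gap: 0.0229
```

Request:
servo_tool([
  {"claw": 1,"x": 0,"y": 0,"z": 0,"ax": 0,"ay": 0,"az": 0},
  {"claw": 1,"x": 0,"y": 0,"z": 0,"ax": 0,"ay": 0,"az": 0},
])

```text
clock: 8.85
tcp_pos: [0.5456, -0.3099, 0.3384]
orientation: [-0.0, 0.663, 0.749, 0.0]
wrist_force: [0.9, 0.0, -1.5]
finger_gap: 0.0224
```

```bash
python3 - <<'E'
from h import *
s=env.read_camera("scene")[:,:,::-1].copy();t=env.read_camera("top")[:,:,::-1].copy()
S=env.get_state();print(np.round(S["tcp_pos"],4),np.round(S["wrist_force"],2),S["finger_gap"])
cv2.imwrite("pics/s5.png",s);cv2.imwrite("pics/t5.png",t)
cv2.imwrite("pics/m5.png",np.hstack([crop(s,200,90,60,85,7),crop(t,375,180,50,85,7)]))
E
```

```text
[ 0.5456 -0.3098  0.3386] [ 0.63  0.22 -2.97] 0.02232694083361847
```

View pics/m5.png

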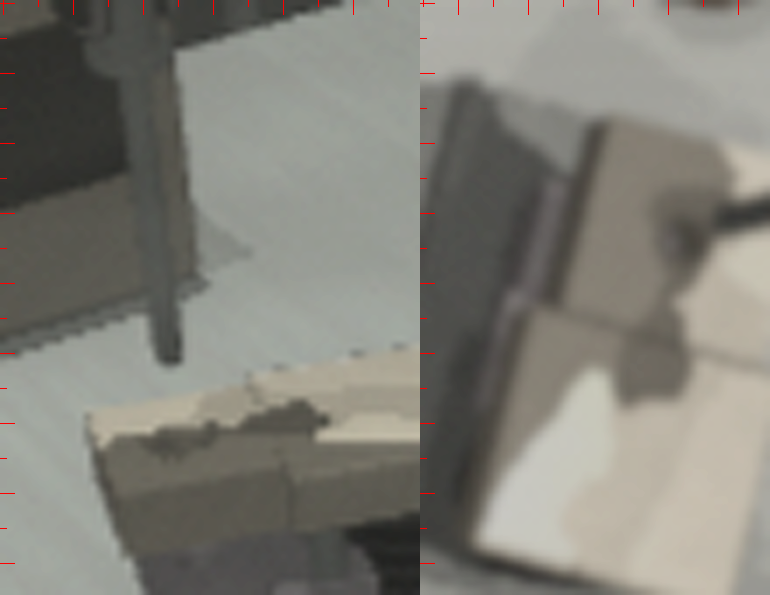

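```bash
python3 - <<'E'
from h import *
z=.1795
print(ray("scene",(223.4,140.2),z),ray("top",(418.3,210.2),z))
print(ray("scene",(225.6,152.7),.142),ray("top",(412.5,213.5),.142))
for z in(.1795,.142): print(proj("scene",[.5456,-.3098,z]),proj("top",[.5456,-.3098,z]))
t=cv2.imread("pics/t5.png");s=cv2.imread("pics/s5.png")
cv2.imwrite("pics/m6.png",np.hstack([crop(t,400,195,35,30,11),crop(s,208,118,35,42,11)[:330]]))
E
```

```text
[ 0.54329388 -0.31219991  0.1795    ] [ 0.54699019 -0.30866896  0.1795    ]
[ 0.54446847 -0.30568119  0.142     ] [ 0.54285673 -0.30800507  0.142     ]
[[223.08428012 140.7875414 ]] [[418.82911251 210.80140526]]
[[224.57212916 152.21880387]] [[413.1935047  212.33517229]]
```

View pics/m6.png

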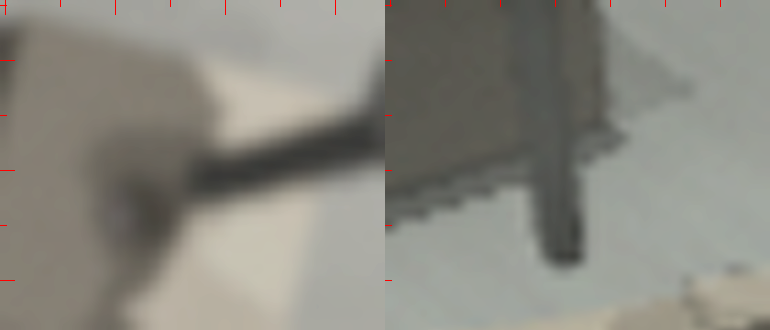

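Once the chamfer is allowed for, both views put the bore at about (0.543, -0.3085). The tip is within about 2 mm of it. I'll make a small correction, lower to just above the mouth and look again.

Request:
servo_tool([
  {"claw": 1,"x": -0.06,"y": 0,"z": -0.3,"ax": 0,"ay": 0,"az": 0},
  {"claw": 1,"x": 0,"y": 0,"z": -0.5,"ax": 0,"ay": 0,"az": 0},
  {"claw": 1,"x": 0,"y": 0,"z": -0.4,"ax": 0,"ay": 0,"az": 0},
  {"claw": 1,"x": 0,"y": 0,"z": 0,"ax": 0,"ay": 0,"az": 0},
  {"claw": 1,"x": 0,"y": 0,"z": 0,"ax": 0,"ay": 0,"az": 0},
])

```text
clock: 9.45
tcp_pos: [0.5438, -0.3103, 0.3081]
orientation: [-0.0, 0.663, 0.749, -0.0]
wrist_force: [0.3, -0.6, -1.6]
finger_gap: 0.0225
```

```bash
python3 - <<'E'
from h import *
s=env.read_camera("scene")[:,:,::-1].copy();t=env.read_camera("top")[:,:,::-1].copy()
S=env.get_state();print(np.round(S["tcp_pos"],4),np.round(S["wrist_force"],2),S["finger_gap"])
p=np.array(S["tcp_pos"])
for n in C: print(n,proj(n,p-[0,0,.159]),proj(n,[.5428,-.3087,.142]))
cv2.imwrite("pics/s7.png",s);cv2.imwrite("pics/t7.png",t)
cv2.imwrite("pics/m7.png",np.hstack([crop(t,400,195,35,40,11),crop(s,208,125,35,40,11)]))
E
```

```text
[ 0.5441 -0.3106  0.3089] [-0.05 -0.5  -1.9 ] 0.02234640811351
scene [[224.58160352 149.59122309]] [[225.60741489 152.07642069]]
top [[414.69906845 212.63547501]] [[412.79345722 213.5193169 ]]
```

View pics/m7.png

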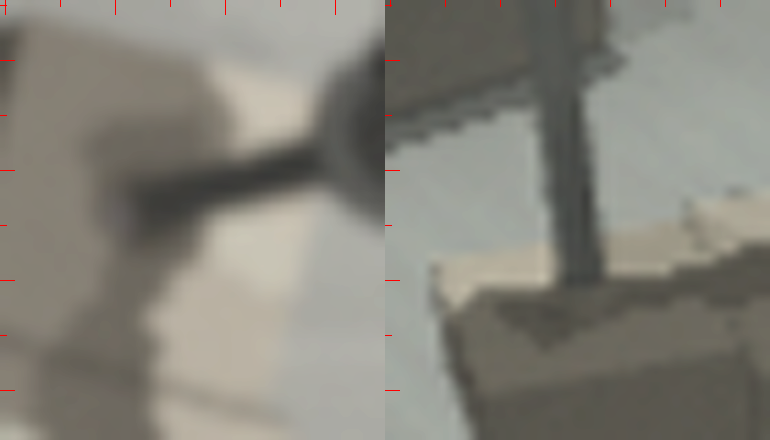

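The tip is right over the mouth in both views: scene (225.3, 150.6 bottom edge) against an expected 225.3, 150.6. I'm lowering gently and watching the force.

Request:
servo_tool([
  {"claw": 1,"x": 0,"y": 0,"z": -0.2,"ax": 0,"ay": 0,"az": 0},
  {"claw": 1,"x": 0,"y": 0,"z": -0.2,"ax": 0,"ay": 0,"az": 0},
  {"claw": 1,"x": 0,"y": 0,"z": -0.2,"ax": 0,"ay": 0,"az": 0},
  {"claw": 1,"x": 0,"y": 0,"z": 0,"ax": 0,"ay": 0,"az": 0},
])

```text
clock: 9.95
tcp_pos: [0.5436, -0.3103, 0.2921]
orientation: [-0.001, 0.663, 0.748, -0.0]
wrist_force: [-0.9, -0.6, -1.9]
finger_gap: 0.0226
```

Request:
servo_tool([
  {"claw": 1,"x": 0,"y": 0,"z": -0.2,"ax": 0,"ay": 0,"az": 0},
  {"claw": 1,"x": 0,"y": 0,"z": -0.2,"ax": 0,"ay": 0,"az": 0},
  {"claw": 1,"x": 0,"y": 0,"z": 0,"ax": 0,"ay": 0,"az": 0},
])

```text
clock: 10.25
tcp_pos: [0.5437, -0.3104, 0.2823]
orientation: [-0.001, 0.663, 0.748, -0.0]
wrist_force: [-0.4, -0.1, -2.5]
finger_gap: 0.0227
```

Request:
servo_tool([
  {"claw": 1,"x": 0,"y": 0,"z": -0.3,"ax": 0,"ay": 0,"az": 0},
  {"claw": 1,"x": 0,"y": 0,"z": -0.3,"ax": 0,"ay": 0,"az": 0},
  {"claw": 1,"x": 0,"y": 0,"z": -0.3,"ax": 0,"ay": 0,"az": 0},
  {"claw": 1,"x": 0,"y": 0,"z": -0.2,"ax": 0,"ay": 0,"az": 0},
  {"claw": 1,"x": 0,"y": 0,"z": 0,"ax": 0,"ay": 0,"az": 0},
])

```text
clock: 10.75
tcp_pos: [0.5435, -0.3103, 0.2545]
orientation: [-0.001, 0.663, 0.748, -0.0]
wrist_force: [-0.1, 0.1, -1.4]
finger_gap: 0.0226
```

```bash
python3 - <<'E'
from h import *
s=env.read_camera("scene")[:,:,::-1].copy();t=env.read_camera("top")[:,:,::-1].copy()
S=env.get_state();print(np.round(S["tcp_pos"],4),np.round(S["wrist_force"],2),np.round(S["ft_torque"],3),S["finger_gap"])
cv2.imwrite("pics/m8.png",np.hstack([crop(t,390,190,45,50,8),crop(s,200,115,50,70,8)[:400]]))
E
```

```text
[ 0.5439 -0.3106  0.2557] [-0.64 -0.25 -1.86] [ 0.005 -0.01   0.034] 0.022646733544069625
```

View pics/m8.png

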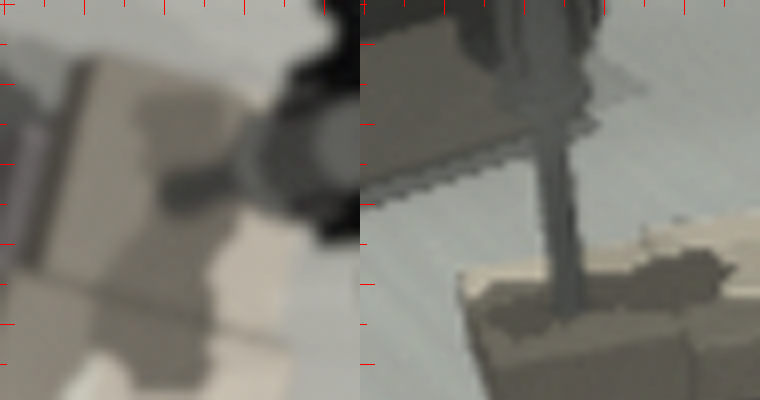

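The shaft is inside the drive head, with nothing touching the walls. I'm going on through the guide.

Request:
servo_tool([
  {"claw": 1,"x": 0,"y": 0,"z": -0.2,"ax": 0,"ay": 0,"az": 0},
  {"claw": 1,"x": 0,"y": 0,"z": -0.2,"ax": 0,"ay": 0,"az": 0},
  {"claw": 1,"x": 0,"y": 0,"z": -0.2,"ax": 0,"ay": 0,"az": 0},
  {"claw": 1,"x": 0,"y": 0,"z": -0.2,"ax": 0,"ay": 0,"az": 0},
  {"claw": 1,"x": 0,"y": 0,"z": 0,"ax": 0,"ay": 0,"az": 0},
])

```text
clock: 11.35
tcp_pos: [0.5436, -0.3103, 0.2347]
orientation: [-0.001, 0.663, 0.748, -0.0]
wrist_force: [-0.8, 0.9, -2.8]
finger_gap: 0.0228
```

Request:
servo_tool([
  {"claw": 1,"x": 0,"y": 0,"z": -0.2,"ax": 0,"ay": 0,"az": 0},
  {"claw": 1,"x": 0,"y": 0,"z": -0.2,"ax": 0,"ay": 0,"az": 0},
  {"claw": 1,"x": 0,"y": 0,"z": -0.2,"ax": 0,"ay": 0,"az": 0},
  {"claw": 1,"x": 0,"y": 0,"z": -0.2,"ax": 0,"ay": 0,"az": 0},
  {"claw": 1,"x": 0,"y": 0,"z": 0,"ax": 0,"ay": 0,"az": 0},
])

```text
clock: 11.85
tcp_pos: [0.5436, -0.3103, 0.2147]
orientation: [-0.001, 0.663, 0.748, -0.0]
wrist_force: [1.1, 0.3, -2.1]
finger_gap: 0.0227
```

Request:
servo_tool([
  {"claw": 1,"x": 0,"y": 0,"z": -0.2,"ax": 0,"ay": 0,"az": 0},
  {"claw": 1,"x": 0,"y": 0,"z": -0.2,"ax": 0,"ay": 0,"az": 0},
  {"claw": 1,"x": 0,"y": 0,"z": -0.2,"ax": 0,"ay": 0,"az": 0},
  {"claw": 1,"x": 0,"y": 0,"z": -0.2,"ax": 0,"ay": 0,"az": 0},
  {"claw": 1,"x": 0,"y": 0,"z": 0,"ax": 0,"ay": 0,"az": 0},
])

```text
clock: 12.35
tcp_pos: [0.5435, -0.3103, 0.1947]
orientation: [-0.001, 0.663, 0.748, -0.0]
wrist_force: [-1.3, 0.5, -2.0]
finger_gap: 0.0227
```

Request:
servo_tool([
  {"claw": 1,"x": 0,"y": 0,"z": -0.2,"ax": 0,"ay": 0,"az": 0},
  {"claw": 1,"x": 0,"y": 0,"z": -0.2,"ax": 0,"ay": 0,"az": 0},
  {"claw": 1,"x": 0,"y": 0,"z": -0.2,"ax": 0,"ay": 0,"az": 0},
  {"claw": 1,"x": 0,"y": 0,"z": 0,"ax": 0,"ay": 0,"az": 0},
  {"claw": 1,"x": 0,"y": 0,"z": 0,"ax": 0,"ay": 0,"az": 0},
])

```text
clock: 12.85
tcp_pos: [0.5439, -0.3105, 0.1806]
orientation: [-0.0, 0.663, 0.748, 0.0]
wrist_force: [-0.1, -0.1, -1.8]
finger_gap: 0.0228
```

Request:
servo_tool([
  {"claw": 1,"x": 0,"y": 0,"z": -0.12,"ax": 0,"ay": 0,"az": 0},
  {"claw": 1,"x": 0,"y": 0,"z": -0.1,"ax": 0,"ay": 0,"az": 0},
  {"claw": 1,"x": 0,"y": 0,"z": 0,"ax": 0,"ay": 0,"az": 0},
  {"claw": 1,"x": 0,"y": 0,"z": 0,"ax": 0,"ay": 0,"az": 0},
])

```text
clock: 13.25
tcp_pos: [0.5439, -0.3105, 0.1752]
orientation: [-0.0, 0.663, 0.748, 0.0]
wrist_force: [0.8, 0.5, -2.5]
finger_gap: 0.0227
```

Request:
servo_tool([
  {"claw": 1,"x": 0,"y": 0,"z": -0.08,"ax": 0,"ay": 0,"az": 0},
  {"claw": 1,"x": 0,"y": 0,"z": 0,"ax": 0,"ay": 0,"az": 0},
  {"claw": 1,"x": 0,"y": 0,"z": 0,"ax": 0,"ay": 0,"az": 0},
])

```text
clock: 13.55
tcp_pos: [0.544, -0.3106, 0.1734]
orientation: [0.0, 0.663, 0.748, 0.0]
wrist_force: [-0.3, -1.1, -2.8]
finger_gap: 0.0229
```

Request:
servo_tool([
  {"claw": 1,"x": 0,"y": 0,"z": -0.08,"ax": 0,"ay": 0,"az": 0},
  {"claw": 1,"x": 0,"y": 0,"z": 0,"ax": 0,"ay": 0,"az": 0},
  {"claw": 1,"x": 0,"y": 0,"z": 0,"ax": 0,"ay": 0,"az": 0},
])

```text
clock: 13.85
tcp_pos: [0.544, -0.3107, 0.1733]
orientation: [0.001, 0.663, 0.748, 0.0]
wrist_force: [-4.2, 2.2, 7.8]
finger_gap: 0.0226
```

Request:
servo_tool([
  {"claw": 1,"x": 0,"y": 0,"z": -0.08,"ax": 0,"ay": 0,"az": 0},
  {"claw": 1,"x": 0,"y": 0,"z": 0,"ax": 0,"ay": 0,"az": 0},
  {"claw": 1,"x": 0,"y": 0,"z": 0,"ax": 0,"ay": 0,"az": 0},
])

```text
clock: 14.15
tcp_pos: [0.544, -0.3107, 0.1732]
orientation: [0.002, 0.663, 0.748, -0.0]
wrist_force: [-5.6, 3.5, 16.2]
finger_gap: 0.0231
```

```bash
python3 - <<'E'
from h import *
s=env.read_camera("scene")[:,:,::-1].copy();t=env.read_camera("top")[:,:,::-1].copy()
S=env.get_state();print(np.round(S["tcp_pos"],4),np.round(S["wrist_force"],2),np.round(S["ft_torque"],3),S["finger_gap"])
cv2.imwrite("pics/m9.png",crop(s,190,90,70,110,5))
E
```

```text
[ 0.544  -0.3107  0.1732] [-7.15  3.11 16.09] [ 0.834  1.227 -0.038] 0.022419049609262588
```

View pics/m9.png

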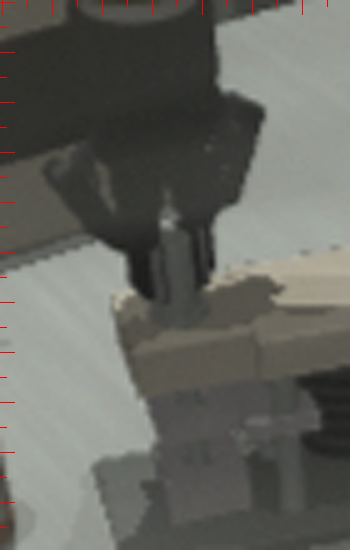

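The collar seated where expected: TCP stopped at 0.1733, against a predicted 0.173, with 16 N upward. I'll ease off and open.

Request:
servo_tool([
  {"claw": 1,"x": 0,"y": 0,"z": 0.1,"ax": 0,"ay": 0,"az": 0},
  {"claw": 0.65,"x": 0,"y": 0,"z": 0,"ax": 0,"ay": 0,"az": 0},
  {"claw": 0.5,"x": 0,"y": 0,"z": 0,"ax": 0,"ay": 0,"az": 0},
  {"claw": 0,"x": 0,"y": 0,"z": 0,"ax": 0,"ay": 0,"az": 0},
  {"claw": 0,"x": 0,"y": 0,"z": 0,"ax": 0,"ay": 0,"az": 0},
])

```text
clock: 14.75
tcp_pos: [0.5439, -0.3106, 0.1714]
orientation: [-0.0, 0.663, 0.748, 0.0]
wrist_force: [0.3, -0.1, 0.2]
finger_gap: 0.0702
```

Request:
servo_tool([
  {"claw": 0,"x": 0,"y": 0,"z": 0,"ax": 0,"ay": 0,"az": 0},
  {"claw": 0,"x": 0,"y": 0,"z": 0.3,"ax": 0,"ay": 0,"az": 0},
  {"claw": 0,"x": 0,"y": 0,"z": 0.8,"ax": 0,"ay": 0,"az": 0},
  {"claw": 0,"x": 0,"y": 0,"z": 1,"ax": 0,"ay": 0,"az": 0},
  {"claw": 0,"x": 0,"y": 0,"z": 1,"ax": 0,"ay": 0,"az": 0},
])

```text
clock: 15.25
tcp_pos: [0.5439, -0.3105, 0.2505]
orientation: [-0.0, 0.663, 0.748, 0.0]
wrist_force: [-0.2, -0.3, -0.2]
finger_gap: 0.085
```

```bash
python3 - <<'E'
from h import *
s=env.read_camera("scene")[:,:,::-1].copy()
S=env.get_state();print(np.round(S["tcp_pos"],4),np.round(S["wrist_force"],2),S["finger_gap"])
cv2.imwrite("pics/m10.png",crop(s,190,90,80,110,5))
E
```

```text
[ 0.5453 -0.3115  0.2555] [ 0.33 -1.28  4.37] 0.08570653498724032
```

View pics/m10.png

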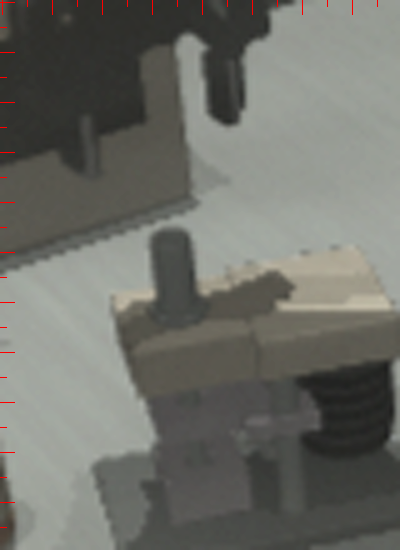

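The shaft stands home with its collar on the drive head (grip top at about 223.5, 137) and the gripper is clear. Next I'm moving to the dial, turning 146° so the jaws close across the bar.

Request:
servo_tool([
  {"claw": 0,"x": 0.1,"y": 0.6,"z": 0,"ax": 0,"ay": 0,"az": 0.96},
  {"claw": 0,"x": 0.1,"y": 0.6,"z": 0,"ax": 0,"ay": 0,"az": 0.96},
  {"claw": 0,"x": 0.1,"y": 0.6,"z": 0,"ax": 0,"ay": 0,"az": 0.96},
  {"claw": 0,"x": 0.1,"y": 0.6,"z": 0,"ax": 0,"ay": 0,"az": 0.96},
  {"claw": 0,"x": 0.1,"y": 0.6,"z": 0,"ax": 0,"ay": 0,"az": 0.96},
])

```text
clock: 15.8
tcp_pos: [0.5566, -0.2351, 0.2497]
orientation: [0.0, 0.378, 0.926, 0.0]
wrist_force: [0.6, -0.1, 0.8]
finger_gap: 0.0854
```

Request:
servo_tool([
  {"claw": 0,"x": 0.1,"y": 0.6,"z": 0,"ax": 0,"ay": 0,"az": 0.96},
  {"claw": 0,"x": 0.1,"y": 0.6,"z": 0,"ax": 0,"ay": 0,"az": 0.96},
  {"claw": 0,"x": 0.1,"y": 0.6,"z": 0,"ax": 0,"ay": 0,"az": 0.96},
  {"claw": 0,"x": 0.1,"y": 0.6,"z": 0,"ax": 0,"ay": 0,"az": 0.96},
  {"claw": 0,"x": 0.1,"y": 0.6,"z": 0,"ax": 0,"ay": 0,"az": 0.96},
])

```text
clock: 16.3
tcp_pos: [0.5692, -0.16, 0.2497]
orientation: [0.0, 0.052, 0.999, -0.0]
wrist_force: [0.5, -0.0, 0.3]
finger_gap: 0.0855
```

Request:
servo_tool([
  {"claw": 0,"x": 0.1,"y": 0.6,"z": 0,"ax": 0,"ay": 0,"az": 0.96},
  {"claw": 0,"x": 0.1,"y": 0.6,"z": 0,"ax": 0,"ay": 0,"az": 0.96},
  {"claw": 0,"x": 0.1,"y": 0.6,"z": 0,"ax": 0,"ay": 0,"az": 0.96},
  {"claw": 0,"x": 0.1,"y": 0.6,"z": 0,"ax": 0,"ay": 0,"az": 0.96},
  {"claw": 0,"x": 0.1,"y": 0.6,"z": 0,"ax": 0,"ay": 0,"az": 0.96},
])

```text
clock: 16.8
tcp_pos: [0.5817, -0.085, 0.2497]
orientation: [0.0, -0.279, 0.96, -0.0]
wrist_force: [-0.7, -0.1, -0.7]
finger_gap: 0.0853
```

Request:
servo_tool([
  {"claw": 0,"x": 0.1,"y": 0.6,"z": 0,"ax": 0,"ay": 0,"az": 0.96},
  {"claw": 0,"x": 0.1,"y": 0.6,"z": 0,"ax": 0,"ay": 0,"az": 0.96},
  {"claw": 0,"x": 0.1,"y": 0.6,"z": 0,"ax": 0,"ay": 0,"az": 0.96},
  {"claw": 0,"x": 0.1,"y": 0.6,"z": 0,"ax": 0,"ay": 0,"az": 0.96},
  {"claw": 0,"x": 0,"y": 0,"z": 0,"ax": 0,"ay": 0,"az": 0},
])

```text
clock: 17.3
tcp_pos: [0.5917, -0.0241, 0.2497]
orientation: [0.0, -0.523, 0.853, 0.0]
wrist_force: [0.5, -0.7, 0.5]
finger_gap: 0.0853
```

Request:
servo_tool([
  {"claw": 0,"x": 0,"y": 0,"z": 0,"ax": 0,"ay": 0,"az": 0},
  {"claw": 0,"x": 0,"y": 0,"z": 0,"ax": 0,"ay": 0,"az": 0},
])

```text
clock: 17.5
tcp_pos: [0.5915, -0.0262, 0.2494]
orientation: [-0.0, -0.52, 0.854, -0.0]
wrist_force: [-0.8, 1.5, -1.0]
finger_gap: 0.0856
```

```bash
python3 - <<'E'
from h import *
from scipy.spatial.transform import Rotation as R
s=env.read_camera("scene")[:,:,::-1].copy();t=env.read_camera("top")[:,:,::-1].copy()
S=env.get_state();print(np.round(S["tcp_pos"],4),np.round(S["joint_pos"],2),np.round(R.from_quat(S["orientation"],scalar_first=True).as_matrix(),3).tolist())
cv2.imwrite("pics/m11.png",np.hstack([crop(s,215,170,95,110,4),crop(t,250,150,95,110,4)]))
E
```

```text
[ 0.5914 -0.0263  0.2494] [-0.18  0.35  0.1   1.32 -0.   -1.27] [[-0.458, -0.889, -0.0], [-0.889, 0.458, -0.0], [0.0, -0.0, -1.0]]
```

View pics/m11.png

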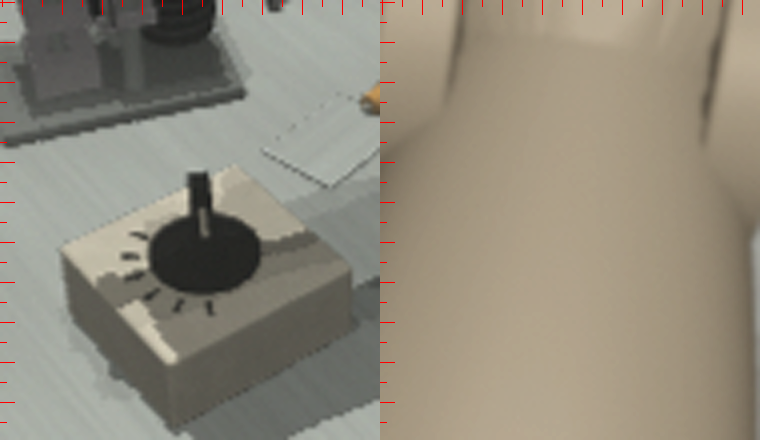

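Aligned above the dial. The top view is blocked by the arm, and scene shows the bar undisturbed at about (265, 222). I'm descending.

Request:
servo_tool([
  {"claw": 0,"x": 0,"y": 0,"z": -1,"ax": 0,"ay": 0,"az": 0},
  {"claw": 0,"x": 0,"y": 0,"z": -1,"ax": 0,"ay": 0,"az": 0},
  {"claw": 0,"x": 0,"y": 0,"z": -1,"ax": 0,"ay": 0,"az": 0},
  {"claw": 0,"x": 0,"y": 0,"z": -1,"ax": 0,"ay": 0,"az": 0},
  {"claw": 0,"x": 0,"y": 0,"z": 0,"ax": 0,"ay": 0,"az": 0},
])

```text
clock: 18.1
tcp_pos: [0.5889, -0.0258, 0.1457]
orientation: [-0.003, -0.521, 0.854, 0.002]
wrist_force: [-0.7, 0.2, 0.3]
finger_gap: 0.0854
```

Request:
servo_tool([
  {"claw": 0,"x": 0,"y": 0,"z": -0.8,"ax": 0,"ay": 0,"az": 0},
  {"claw": 0,"x": 0,"y": 0,"z": -0.8,"ax": 0,"ay": 0,"az": 0},
  {"claw": 0,"x": 0,"y": 0,"z": -0.6,"ax": 0,"ay": 0,"az": 0},
  {"claw": 0,"x": 0,"y": 0,"z": -0.15,"ax": 0,"ay": 0,"az": 0},
  {"claw": 0,"x": 0,"y": 0,"z": 0,"ax": 0,"ay": 0,"az": 0},
])

```text
clock: 18.6
tcp_pos: [0.5917, -0.0259, 0.0912]
orientation: [-0.0, -0.521, 0.854, 0.0]
wrist_force: [-0.6, 0.4, -0.9]
finger_gap: 0.0852
```

```bash
python3 - <<'E'
from h import *
s=env.read_camera("scene")[:,:,::-1].copy()
S=env.get_state();print(np.round(S["tcp_pos"],4),np.round(S["wrist_force"],2))
cv2.imwrite("pics/m12.png",crop(s,215,150,95,130,4))
E
```

```text
[ 0.5921 -0.026   0.0917] [0.41 0.03 0.2 ]
```

View pics/m12.png

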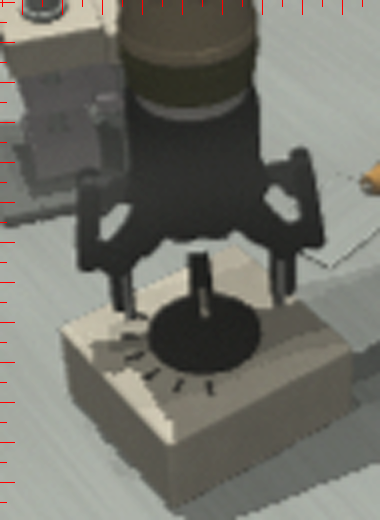

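The jaws straddle the bar symmetrically (fingertips at about 245 and 285, bar at 265). Closing.

Request:
servo_tool([
  {"claw": 0.6,"x": 0,"y": 0,"z": 0,"ax": 0,"ay": 0,"az": 0},
  {"claw": 0.75,"x": 0,"y": 0,"z": 0,"ax": 0,"ay": 0,"az": 0},
  {"claw": 1,"x": 0,"y": 0,"z": 0,"ax": 0,"ay": 0,"az": 0},
  {"claw": 1,"x": 0,"y": 0,"z": 0,"ax": 0,"ay": 0,"az": 0},
  {"claw": 1,"x": 0,"y": 0,"z": 0,"ax": 0,"ay": 0,"az": 0},
], newtons=40)

```text
clock: 19.15
tcp_pos: [0.5927, -0.0261, 0.0911]
orientation: [0.001, -0.521, 0.854, -0.001]
wrist_force: [-0.7, -1.0, -7.1]
finger_gap: 0.0138
```

```bash
python3 - <<'E'
from h import *
s=env.read_camera("scene")
S=env.get_state();print(np.round(S["tcp_pos"],4),np.round(S["orientation"],4),np.round(S["wrist_force"],2),np.round(S["ft_torque"],3),S["finger_gap"])
E
```

```text
[ 0.5925 -0.0261  0.091 ] [ 7.000e-04 -5.208e-01  8.537e-01 -9.000e-04] [ 2.37 -2.99  0.61] [-0.316 -0.313 -0.507] 0.013433664603196732
```

Gripped at 13.4 mm, against the 14 mm bar. I'm turning clockwise 72° (9 units).

Request:
servo_tool([
  {"claw": 1,"x": 0,"y": 0,"z": 0,"ax": 0,"ay": 0,"az": -0.4},
  {"claw": 1,"x": 0,"y": 0,"z": 0,"ax": 0,"ay": 0,"az": -0.6},
  {"claw": 1,"x": 0,"y": 0,"z": 0,"ax": 0,"ay": 0,"az": -0.6},
  {"claw": 1,"x": 0,"y": 0,"z": 0,"ax": 0,"ay": 0,"az": -0.6},
  {"claw": 1,"x": 0,"y": 0,"z": 0,"ax": 0,"ay": 0,"az": -0.6},
])

```text
clock: 19.7
tcp_pos: [0.593, -0.0263, 0.0911]
orientation: [0.001, -0.344, 0.939, -0.001]
wrist_force: [4.9, -3.1, -1.8]
finger_gap: 0.0133
```

Request:
servo_tool([
  {"claw": 1,"x": 0,"y": 0,"z": 0,"ax": 0,"ay": 0,"az": -0.6},
  {"claw": 1,"x": 0,"y": 0,"z": 0,"ax": 0,"ay": 0,"az": -0.6},
  {"claw": 1,"x": 0,"y": 0,"z": 0,"ax": 0,"ay": 0,"az": -0.6},
  {"claw": 1,"x": 0,"y": 0,"z": 0,"ax": 0,"ay": 0,"az": -0.6},
  {"claw": 1,"x": 0,"y": 0,"z": 0,"ax": 0,"ay": 0,"az": -0.6},
])

```text
clock: 20.2
tcp_pos: [0.5933, -0.0268, 0.091]
orientation: [0.001, -0.141, 0.99, -0.001]
wrist_force: [4.1, -5.4, -1.6]
finger_gap: 0.0131
```

Request:
servo_tool([
  {"claw": 1,"x": 0,"y": 0,"z": 0,"ax": 0,"ay": 0,"az": -0.6},
  {"claw": 1,"x": 0,"y": 0,"z": 0,"ax": 0,"ay": 0,"az": -0.6},
  {"claw": 1,"x": 0,"y": 0,"z": 0,"ax": 0,"ay": 0,"az": -0.6},
  {"claw": 1,"x": 0,"y": 0,"z": 0,"ax": 0,"ay": 0,"az": -0.6},
  {"claw": 1,"x": 0,"y": 0,"z": 0,"ax": 0,"ay": 0,"az": -0.6},
])

```text
clock: 20.7
tcp_pos: [0.5934, -0.0274, 0.0911]
orientation: [0.002, 0.068, 0.998, -0.001]
wrist_force: [3.9, -5.7, -2.1]
finger_gap: 0.0134
```

Request:
servo_tool([
  {"claw": 1,"x": 0,"y": 0,"z": 0,"ax": 0,"ay": 0,"az": -0.2},
  {"claw": 1,"x": 0,"y": 0,"z": 0,"ax": 0,"ay": 0,"az": 0},
  {"claw": 1,"x": 0,"y": 0,"z": 0,"ax": 0,"ay": 0,"az": 0},
])

```text
clock: 21.0
tcp_pos: [0.5934, -0.0275, 0.0911]
orientation: [0.002, 0.081, 0.997, -0.001]
wrist_force: [3.9, -6.4, -1.3]
finger_gap: 0.0135
```

```bash
python3 - <<'E'
from h import *
s=env.read_camera("scene")[:,:,::-1].copy()
S=env.get_state();print(np.round(S["tcp_pos"],4),np.round(S["orientation"],4),np.round(S["wrist_force"],2),np.round(S["ft_torque"],3),S["finger_gap"])
q=S["orientation"];print("yaw",np.degrees(2*np.arctan2(q[2],q[1])))
cv2.imwrite("pics/m13.png",crop(s,215,150,95,130,4))
E
```

```text
[ 0.5933 -0.0274  0.091 ] [ 0.0018  0.0805  0.9967 -0.0014] [ 3.95 -5.76 -2.27] [-0.923 -0.745 -0.035] 0.013447990395181538
yaw 170.76072405460528
```

View pics/m13.png

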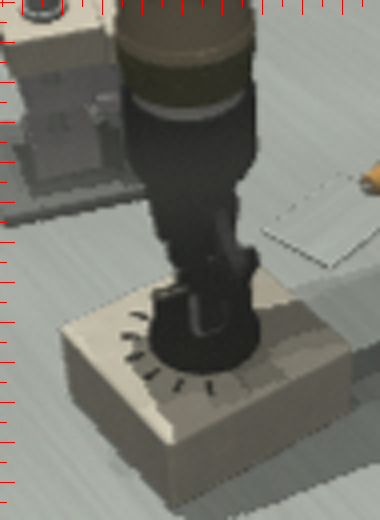

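Turned 71.9° with nearly zero residual torque. Opening, then rising straight up.

Request:
servo_tool([
  {"claw": 0.75,"x": 0,"y": 0,"z": 0,"ax": 0,"ay": 0,"az": 0},
  {"claw": 0.5,"x": 0,"y": 0,"z": 0,"ax": 0,"ay": 0,"az": 0},
  {"claw": 0,"x": 0,"y": 0,"z": 0,"ax": 0,"ay": 0,"az": 0},
  {"claw": 0,"x": 0,"y": 0,"z": 0,"ax": 0,"ay": 0,"az": 0},
  {"claw": 0,"x": 0,"y": 0,"z": 0,"ax": 0,"ay": 0,"az": 0},
])

```text
clock: 21.55
tcp_pos: [0.5913, -0.0254, 0.0905]
orientation: [-0.0, 0.08, 0.997, 0.0]
wrist_force: [0.1, -0.5, 0.9]
finger_gap: 0.0779
```

Request:
servo_tool([
  {"claw": 0,"x": 0,"y": 0,"z": 0.4,"ax": 0,"ay": 0,"az": 0},
  {"claw": 0,"x": 0,"y": 0,"z": 0.8,"ax": 0,"ay": 0,"az": 0},
  {"claw": 0,"x": 0,"y": 0,"z": 1,"ax": 0,"ay": 0,"az": 0},
  {"claw": 0,"x": 0,"y": 0,"z": 1,"ax": 0,"ay": 0,"az": 0},
  {"claw": 0,"x": 0,"y": 0,"z": 1,"ax": 0,"ay": 0,"az": 0},
])

```text
clock: 22.05
tcp_pos: [0.5914, -0.0255, 0.1974]
orientation: [0.0, 0.08, 0.997, 0.0]
wrist_force: [0.4, -0.0, -0.7]
finger_gap: 0.0854
```

Request:
servo_tool([
  {"claw": 0,"x": 0,"y": 0,"z": 1,"ax": 0,"ay": 0,"az": 0},
  {"claw": 0,"x": 0,"y": 1,"z": 1,"ax": 0,"ay": 0,"az": 0},
  {"claw": 0,"x": 0,"y": 1,"z": 0,"ax": 0,"ay": 0,"az": 0},
  {"claw": 0,"x": 0,"y": 1,"z": 0,"ax": 0,"ay": 0,"az": 0},
  {"claw": 0,"x": 0,"y": 1,"z": 0,"ax": 0,"ay": 0,"az": 0},
])

```text
clock: 22.55
tcp_pos: [0.5916, 0.0753, 0.2469]
orientation: [0.001, 0.08, 0.997, 0.0]
wrist_force: [-0.5, -0.1, 0.2]
finger_gap: 0.0854
```

Request:
servo_tool([
  {"claw": 0,"x": 0,"y": 1,"z": 0,"ax": 0,"ay": 0,"az": 0},
  {"claw": 0,"x": 0,"y": 1,"z": 0,"ax": 0,"ay": 0,"az": 0},
  {"claw": 0,"x": 0,"y": 0.5,"z": 0,"ax": 0,"ay": 0,"az": 0},
  {"claw": 0,"x": 0,"y": 0,"z": 0,"ax": 0,"ay": 0,"az": 0},
  {"claw": 0,"x": 0,"y": 0,"z": 0,"ax": 0,"ay": 0,"az": 0},
])

```text
clock: 23.05
tcp_pos: [0.5915, 0.1365, 0.2458]
orientation: [0.0, 0.08, 0.997, -0.0]
wrist_force: [-0.2, -0.0, -0.1]
finger_gap: 0.0855
```

```bash
python3 - <<'E'
from h import *
s=env.read_camera("scene")[:,:,::-1].copy();t=env.read_camera("top")[:,:,::-1].copy()
S=env.get_state();print(S["clock"],np.round(S["tcp_pos"],4),np.round(S["wrist_force"],2))
cv2.imwrite("pics/s14.png",s);cv2.imwrite("pics/t14.png",t)
cv2.imwrite("pics/m14.png",np.hstack([crop(s,200,120,110,160,3),crop(t,265,175,55,60,7)[:480] if 0 else np.vstack([crop(t,265,175,55,60,7),np.zeros((60,385,3),np.uint8)])]))
E
```

```text
23.15 [0.5916 0.1358 0.2457] [-0.13 -0.16  0.28]
```

View pics/m14.png

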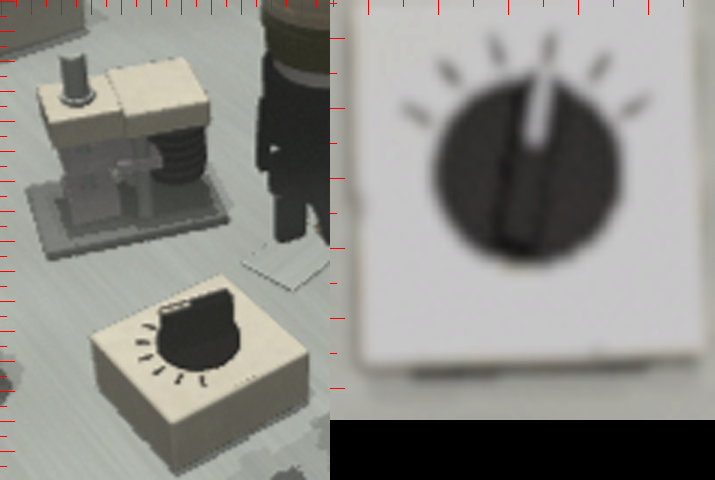

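View pics/t14.png

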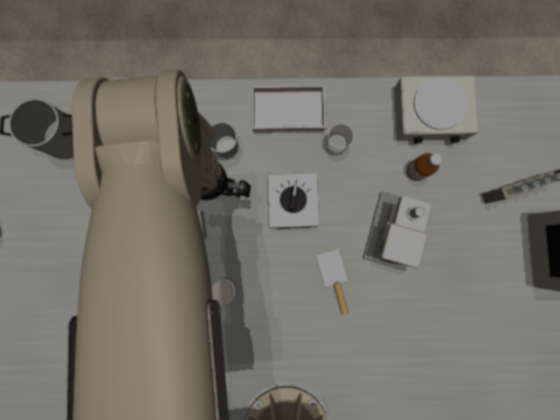

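View pics/s14.png

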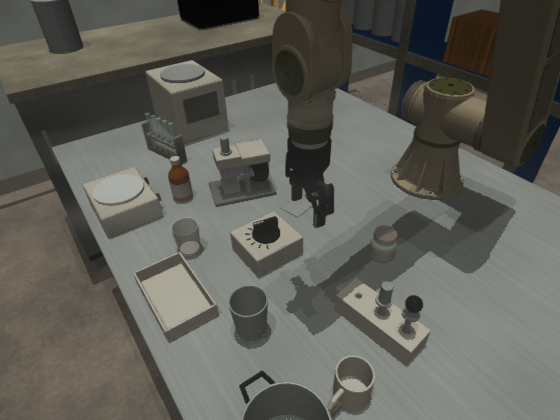

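The pointer sits at the fourth tick, which is three clicks from the stop (top crop, about 295, 183). The shaft is home (collar at about 225, 153 in scene). The other two shafts are still in the rack and the glassware has not moved. Handing in.

```bash
python3 - <<'E'
from workcell import env
print(env.hand_in())
E
```

```text
the job is handed in; nothing more can be done
None
```

The shaft is in the mixer stand and the speed selector is at the third click. I handed the job in at about 23 s of robot time.

- **Shaft:** I took the longest shaft from the rack and lowered it through all three bores with no contact force. The collar seated with the tool at 0.1733 m, against 0.173 m expected, at about 16 N. I eased off and let go, and the pictures show it upright with its collar on the drive head.
- **Selector:** I turned it clockwise by 71.9° with almost no leftover torque and let go. The top picture shows the pointer resting on the fourth tick, which is the third click from the stop.
- **Surroundings:** The other two shafts are still in the rack, and the bystanders visible in the last pictures stand where they were. The mug was hidden by the arm in the last top view, so I checked it only in the scene view. The gripper was clear of everything, with wrist force near zero.

**Disagreements:** The two cameras differed by 2–5 mm on the raw shaft, bore and dial positions. For the bore, most of that came from the chamfer. I settled the shaft fit by comparing the tip and the bore in the same pictures. No check failed.

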